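# Re-tension the cam hold-down of a microplate shaker

### The job

The hold-down bar of the plate shaker with the blue lever is too loose. Flip its blue cam lever up until it stands upright, then turn its black adjusting wing nut clockwise until the white pointer lines up with the green mark on the dial, and then flip the lever fully down flat again and let go. Leave the shaker with the orange lever alone.

Things in the scene. Friction and masses are not known exactly. Their poses are not given: they have to be found in the camera images.
- blue_shaker: White shaker box 160 x 240 x 58 mm (x, y, z) with microplate, hold-down bar and blue lever, fixed. Origin: centre of its underside, on the bench; z up; front panel faces its -x. In its frame: lever hinge at (0, 82, 95) mm, axis along x; nut's vertical axis at (0, -82). Grey dial, 64 mm wide, top at z = 99, green mark on the +x side of the nut's axis. Bar top under z = 95.
- blue_shaker_lever (a joint): Blue cam lever, rad. 0: closed, flat, pointing to the shaker's +y, past the box's end; grows as it swings up; 1.57 upright; stop at 1.75. Reaches 92 mm from the hinge; blue paddle 14 x 14 mm in section, 44 to 92 mm from the hinge, its middle line 4 mm above the hinge when closed. Pinch along the shaker's x from above. Stiff (about 2 N at the paddle), stays where left.
- blue_shaker_nut (a joint): Black wing nut, rad, grows clockwise from above, stops at 0 and 2.4. At 1.50 its white pointer is on the green mark (towards the shaker's +x); at 0 it is 1.50 rad counter-clockwise of it. Starts at 0 to 0.95. Wing: upright bar along the pointer, 44 mm long, 13 thick, z = 105 to 133 mm above the bench, centred on the axis; grip across the 13 mm. Turns with 0.1 N m, stays where left.
- orange_shaker: A second, identical shaker with an orange lever, fixed to the bench, to be left alone. Origin and axes as for the blue one.

How it is judged:
On the way, in this order (a step that is already met when the one before it is completed fails the run):
1. the blue lever is flipped up to upright (past 1.3 rad) (value of joint blue_shaker_lever above 1.3 rad), for 0.2 s.
2. with the lever still up (past 1.0 rad), the nut is turned to the green mark (1.50 +- 0.22 rad) (value of joint blue_shaker_lever above 1 rad and value of joint blue_shaker_nut between 1.28 and 1.72 rad), for 0.2 s.
At the end, for the whole second after the job is handed in: The blue lever is down flat (within 0.18 rad of closed) and its nut's pointer is on the green mark (1.50 +- 0.22 rad) (value of joint blue_shaker_lever below 0.18 rad and value of joint blue_shaker_nut between 1.28 and 1.72 rad); the robot touches nothing.
It fails at once if the robot pushes on the orange-lever shaker (over 3 N) (contact force between any of the fingers, the arm and orange_shaker above 3 N).
It also fails if it takes over 58 s, if anything falls off the work surface, if the arm or the gripper's body presses on something with over 40 N, if the wrist force passes 120 N, or if a joint passes its speed limit or range.

### The arm

A 6-joint arm with a two-finger parallel gripper is mounted at the origin on the work surface. World frame = base frame: x ahead of the robot, y to its left, z up, the work surface at z = 0. Lengths are in m, angles in rad, forces in N, time in s.
With the tool pointing down it reaches from about 0.35 to 0.775 m from the base axis. Payload 7.3 kg.
Tool frame: the origin (TCP) lies midway between the tips of the shut fingers; the grasp point (between the pads) lies 19 mm behind it; z points along the fingers, y is the line along which they close (so a half turn about z gives the same grasp; the last joint's range is limited). The gripper opens to 92 mm and grips with 3 to 60 N. Pads are 19 mm wide; open, the fingers measure 130 mm over their backs; the gripper's body (75 mm by 190 mm) begins 47 mm behind the grasp point.
Start: joints at [1.144, 0.342, 1.524, -0, 1.275, -0.146], TCP at [0.145, 0.504, 0.227] pointing down, gripper open.
Joint ranges: [-2.53, 2.53], [-0.77, 2.02], [0.04, 2.7], [-1, 4.14], [0.28, 2.66], [-3.11, 3.11]. Speed limits (rad/s): [2.57, 2.57, 3.14, 3.14, 3.14, 3.14].

### API

Orientations are given as [roll, pitch, yaw] about the fixed x, y, z axes, in that order (R = Rz(yaw) Ry(pitch) Rx(roll)).
In Python, from cell import robot, read_camera, camera_params, nets gives the robot as it stands. The module is installed in compiled form; this text tells all that it offers.
- The arm moves only by the tool step_arm, never from a script. Its argument "steps" is a list of rows, each an object of numbers: "x", "y", "z": the shift along the tool's x, y, z as a fraction of full scale; "rx", "ry", "rz": the turn, a rotation vector about the tool's x, y, z as a fraction of full scale; "claw": the opening, from -1 (shut) to 1 (fully open). In form: [{"x": .., "y": .., "z": .., "rx": .., "ry": .., "rz": .., "claw": ..}, ...]. A call has 1 to 12 rows; each row is the pose to reach, as a shift and turn from the pose commanded when the call began, along the tool's axes at that moment; what a row does not reach only later rows make up. Full scale, the value 1, is 750 mm for a shift and pi/4 rad for a turn. A row lasts 1/12 s, in which the tool goes at most 41.7 mm and 7.16 degrees, less where a joint would pass 70% of its speed; a pose out of reach is approached as far as the arm can. A call with a number of a shift or a turn outside -1 to 1 is refused whole. A call with a gripper value outside its range is refused whole. The fingers move at their own pace and stop on an object; "squeeze" is the grip in N (left out, the last holds). Time passes only in rows, so rows that repeat a pose let the fingers close. It gives the time, the measured TCP pose, the force, the opening and the grip force at its end, in the units of the state.
- robot.observe(): the state, without advancing time (a new reading comes with each control period).
- read_camera(name): name is "side" or "top"; returns (picture, depth): 384x512x3 uint8, blue, green, red; 384x512 float32, m along the optical axis (not along the pixel's ray), 0 where there is no reading.
- camera_params(name): a dict with "fx", "fy", "cx", "cy" (pixels), "R" (3x3) and "t" (3): a world point X has camera coordinates R X + t. Camera axes: x right, y down, z forward; pixel columns grow to the right and rows downward; lengths in m; the calibration is good to about 2 mm. A picture is of the moment at which its call begins. camera_params takes no time and is no camera call.
- robot.hand_in(): hands the job in; it is judged then, once.
Trained networks look in the newest picture that a camera, given by its name, has taken for a name from the list of things; names that differ only in an ending like _2 or _b are one class to them, and where a whole thing is asked for, a point or a joint stands for the part that bears it (a point fixed in the world has none). Each returns a list of dicts, best first, with "conf" (0 to 1); they miss things now and then, are a little off and sometimes report something else, mostly with a low value. They report only what shows in the picture. A call takes as long as a camera call.
- nets.masks_of(camera, query): "region" (384x512 bool, what is visible of it) and "box" ([left, top, right, bottom] in pixels, round what is visible of it).
- nets.landmark_of(camera, query): "pixel" ([row, column] in pixels: a listed point, or the origin of a listed thing).
The state is a dict: "time": time; "qpos": joint angles; "qvel": joint speeds; "joint_efforts": joint torques, N m; "tool_pos": TCP position; "tool_rot": TCP orientation; "contact_force": force on the tool from outside, world axes, zero at the start; "torque": the same for the moment, N m; "opening": finger opening in m; "grip_force": force on a finger pad.
Only numpy, scipy, OpenCV 4.12 (cv2) and the standard library are available. Lean on these libraries where they do the work, as an engineer would, in place of code of your own. Each camera call takes 0.05 s, during which the arm holds its last target. There are 200 camera calls.

## Working session

There is one attempt and no reset: what is moved stays moved. The work goes in short steps, Python scripts to look and compute and a tool call to move; the robot and the scene stay as the last step left them, time stands still between calls to the robot, and variables do not carry over. Pictures are saved under pics/ and viewed, at most 10 in all, crops included, and the job is handed in when it is done.

Besides the shell and the picture viewer there is one more tool, called after ">>>" as name(argument=value, ...), one argument or row to a line, values as JSON. step_arm: Moves the arm, as the interface text tells. Its arguments: {"type":"object","properties":{"steps":{"type":"array","items":{"type":"object","properties":{"x":{"type":"number","minimum":-1,"maximum":1},"y":{"type":"number","minimum":-1,"maximum":1},"z":{"type":"number","minimum":-1,"maximum":1},"rx":{"type":"number","minimum":-1,"maximum":1},"ry":{"type":"number","minimum":-1,"maximum":1},"rz":{"type":"number","minimum":-1,"maximum":1},"claw":{"type":"number"}}}},"squeeze":{"type":"number"}},"required":["steps"]}

```bash
mkdir -p pics; cat > h.py <<'E'
import numpy as np, cv2
from cell import robot, read_camera, camera_params, nets
def world(cam,d,r,c):
    p=camera_params(cam); z=d[r,c]
    X=np.stack([(c-p['cx'])/p['fx']*z,(r-p['cy'])/p['fy']*z,z],-1)
    return (X-p['t'])@np.asarray(p['R'])
def pix(cam,X):
    p=camera_params(cam); q=np.asarray(p['R'])@X+p['t']
    return p['fx']*q[0]/q[2]+p['cx'],p['fy']*q[1]/q[2]+p['cy']
E
python3 - <<'E'
from h import *
s=robot.observe();print(s['time'],s['tool_pos'],s['tool_rot'],s['opening'])
ims=[]
for cam in('top','side'):
    im,d=read_camera(cam);cv2.imwrite(f'pics/{cam}0.png',im);np.save(f'{cam}0.npy',d)
    p=camera_params(cam);print(cam,-np.asarray(p['R']).T@p['t'],p['fx'])
    for q in('blue_shaker','orange_shaker','blue_shaker_lever','blue_shaker_nut'):
        L=nets.landmark_of(cam,q);print(q,[(np.round(l['pixel']),round(l['conf'],2)) for l in L[:3]])
        for m in nets.masks_of(cam,q)[:2]:
            r,c=np.nonzero(m['region']&(d>0)); W=world(cam,d,r,c)
            print('  m',round(m['conf'],2),m['box'],np.median(W,0).round(3),np.percentile(W,5,0).round(3),np.percentile(W,95,0).round(3))
E
```

```text
0.0 [0.14529974 0.5040516  0.22603144] [-3.14000915e+00 -2.46136255e-04  2.86074364e+00] 0.09178441311033675
top [ 0.39774283 -0.02856466  0.84592506] 355.0886179217748
blue_shaker [(array([215., 159.]), 0.62)]
  m 0.74 [60.4, 179.3, 207.7, 254.9] [0.471 0.209 0.059] [0.402 0.102 0.047] [0.544 0.321 0.105]
orange_shaker []
  m 0.88 [279.0, 157.6, 415.0, 253.5] [ 0.483 -0.236  0.059] [ 0.412 -0.34   0.046] [ 0.561 -0.127  0.106]Traceback (most recent call last):
  File "<stdin>", line 8, in <module>
ValueError: it knows: blue_shaker, orange_shaker
```

```bash
python3 - <<'E'
from h import *
im,d=read_camera('top');np.save('top0.npy',d)
im2,d2=read_camera('side');np.save('side0.npy',d2);cv2.imwrite('pics/side0.png',im2);cv2.imwrite('pics/top0.png',im)
cv2.imwrite('pics/crop0.png',cv2.resize(im[150:290,30:230],None,fx=4,fy=4,interpolation=cv2.INTER_CUBIC))
# box-top heightmap
r,c=np.nonzero(d>0);W=world('top',d,r,c)
for n,lo,hi in(('left',0.02,.45),('right',-.45,-.02)):
    k=(W[:,2]>.052)&(W[:,2]<.064)&(W[:,1]>lo)&(W[:,1]<hi)&(W[:,0]>.3)
    print(n,k.sum(),cv2.minAreaRect(W[k][:,:2].astype(np.float32)))
hsv=cv2.cvtColor(im,cv2.COLOR_BGR2HSV)
for n,h0,h1 in(('blue',95,125),('green',45,80),('orange',5,20)):
    m=(hsv[...,0]>h0)&(hsv[...,0]<h1)&(hsv[...,1]>120)&(hsv[...,2]>60)
    N,l,st,ce=cv2.connectedComponentsWithStats(m.astype(np.uint8))
    for i in range(1,N):
        if st[i,4]>8:
            r,c=np.nonzero((l==i)&(d>0));w=world('top',d,r,c) if len(r) else np.zeros((1,3));print(n,st[i],np.median(w,0).round(3),w.min(0).round(3),w.max(0).round(3))
E
```

```text
left 3898 ((0.6099748015403748, 0.2104324996471405), (0.22988063097000122, 0.4189513325691223), 88.70036315917969)
right 3914 ((0.581444263458252, -0.2592564821243286), (0.22929516434669495, 0.3389504551887512), 79.46868133544922)
blue [347  74  14  15 161] [ 0.754 -0.239  0.119] [ 0.741 -0.291 -0.003] [ 0.832 -0.225  0.123]
blue [ 60 206  24   9 187] [0.48  0.369 0.104] [ 0.472  0.341 -0.003] [0.501 0.448 0.108]
blue [323 238  49   8  64] [ 0.409 -0.232  0.039] [ 0.402 -0.281  0.014] [ 0.418 -0.177  0.044]
blue [125 250  49   2  54] [0.395 0.211 0.04 ] [ 0.392  0.161 -0.003] [0.395 0.285 0.045]
green [397 195   5   4  17] [ 0.503 -0.327  0.101] [ 0.496 -0.333  0.097] [ 0.506 -0.317  0.131]
green [180 198   5   5  25] [0.499 0.132 0.099] [0.495 0.128 0.097] [0.504 0.136 0.102]
orange [335  78  26  26 419] [ 0.741 -0.229  0.083] [ 0.725 -0.29  -0.   ] [ 0.818 -0.21   0.106]
orange [277 186  24  11 186] [ 0.516 -0.095  0.105] [ 0.505 -0.129 -0.002] [ 0.545 -0.072  0.109]
```

View pics/top0.png

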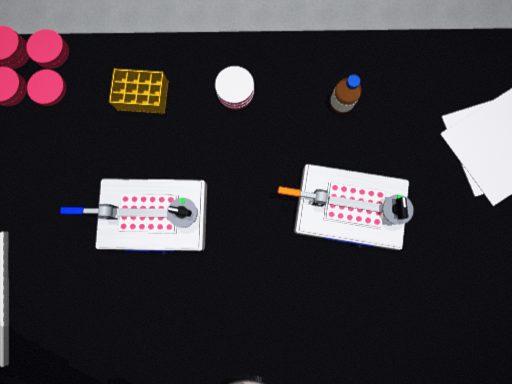

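View pics/crop0.png

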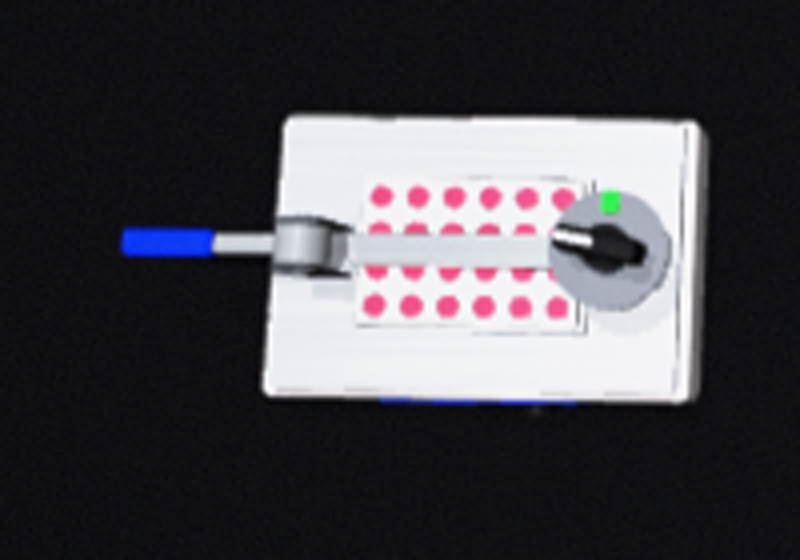

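View pics/side0.png

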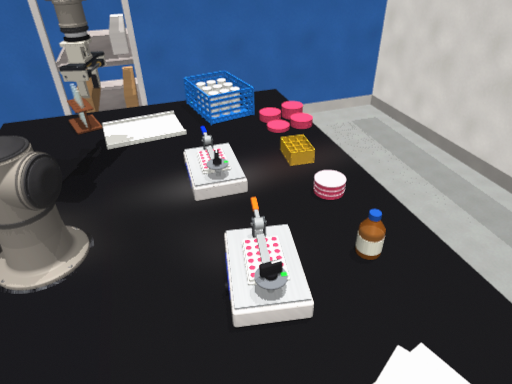

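```bash
python3 - <<'E'
from h import *
d=np.load('top0.npy');im=cv2.imread('pics/top0.png')
r,c=np.nonzero(d>0);W=world('top',d,r,c)
b=(W[:,1]>.06)&(W[:,1]<.46)&(W[:,0]>.36)&(W[:,0]<.6)
k=b&(W[:,2]>.053)&(W[:,2]<.064)
print(cv2.minAreaRect(W[k][:,:2].astype(np.float32)))
from scipy.optimize import minimize
k=b&(W[:,2]>.107)&(W[:,1]<.2); w=W[k]; print('wing',len(w),cv2.minAreaRect(w[:,:2].astype(np.float32)),w.max(0),w[:,:2].mean(0))
rr,cc=r[k],c[k]
for a in zip(w.round(3).tolist(),im[rr,cc].tolist()): 
    if a[1][0]>120: print(a)
k=b&(W[:,2]>.0965)&(W[:,2]<.102)&(W[:,1]<.2)&(W[:,1]>.08);w=W[k];print('dial',cv2.minEnclosingCircle(w[:,:2].astype(np.float32)))
hsv=cv2.cvtColor(im,cv2.COLOR_BGR2HSV)
m=(hsv[...,0]>95)&(hsv[...,0]<125)&(hsv[...,1]>120)&(hsv[...,2]>60)
k=b&m[r,c]&(W[:,2]>.09);w=W[k];print('paddle',cv2.minAreaRect(w[:,:2].astype(np.float32)),np.median(w,0))
k=b&(W[:,2]>.07)&(W[:,1]>.26)&(W[:,1]<.3);w=W[k];print('hinge',cv2.minAreaRect(w[:,:2].astype(np.float32)),w.max(0))
E
```

```text
((0.4757428765296936, 0.21476668119430542), (0.2273610532283783, 0.1502184271812439), 88.65702819824219)
wing 195 ((0.4738532602787018, 0.13171184062957764), (0.04305475577712059, 0.02330669015645981), 89.83065795898438) [0.48551969 0.15324215 0.13561001] [0.4726437  0.13090827]
([0.481, 0.151, 0.132], [162, 155, 157])
([0.481, 0.149, 0.131], [130, 125, 126])
([0.481, 0.146, 0.134], [123, 117, 118])
([0.479, 0.153, 0.132], [233, 224, 229])
([0.479, 0.15, 0.134], [250, 247, 247])
([0.479, 0.148, 0.134], [238, 232, 232])
([0.479, 0.147, 0.132], [231, 224, 226])
([0.479, 0.145, 0.131], [188, 180, 181])
([0.479, 0.143, 0.133], [181, 173, 176])
([0.479, 0.141, 0.132], [167, 160, 161])
([0.479, 0.139, 0.131], [135, 128, 130])
([0.479, 0.137, 0.132], [124, 117, 119])
([0.477, 0.153, 0.132], [183, 173, 174])
([0.477, 0.15, 0.134], [239, 231, 232])
([0.476, 0.148, 0.135], [240, 235, 236])
([0.477, 0.147, 0.133], [242, 237, 238])
([0.476, 0.144, 0.135], [247, 244, 244])
([0.477, 0.143, 0.132], [249, 245, 246])
([0.476, 0.14, 0.134], [253, 249, 251])
([0.477, 0.139, 0.133], [238, 232, 233])
([0.477, 0.137, 0.133], [234, 226, 227])
([0.477, 0.135, 0.132], [182, 173, 176])
([0.474, 0.146, 0.134], [126, 120, 121])
([0.474, 0.144, 0.134], [190, 184, 184])
([0.475, 0.143, 0.131], [204, 196, 197])
([0.474, 0.14, 0.136], [240, 233, 233])
([0.475, 0.139, 0.133], [242, 235, 236])
([0.474, 0.136, 0.134], [247, 243, 244])
([0.474, 0.134, 0.133], [238, 231, 232])
([0.473, 0.137, 0.132], [142, 135, 137])
([0.473, 0.135, 0.131], [140, 133, 134])
dial ((0.47384047508239746, 0.13237087428569794), 0.032225944101810455)
paddle ((0.47911566495895386, 0.36376264691352844), (0.046866193413734436, 0.013798660598695278), 86.83544921875) [0.47931741 0.36310477 0.10484221]
hinge ((0.47697684168815613, 0.2801690995693207), (0.03961842879652977, 0.07713130116462708), 89.48592376708984) [0.51542147 0.29985172 0.11104978]
```

```bash
cat >> h.py <<'E'
from scipy.spatial.transform import Rotation as Ro
YAW=-.023; NUT=np.array([.4738,.132,0]); HINGE=np.array([.4776,.296,.095])
DOWN=lambda yaw:Ro.from_euler('xyz',[np.pi,0,yaw])
def row(pos,R,base=None):
    s=robot.observe() if base is None else base
    R0=Ro.from_euler('xyz',s['tool_rot']) ; t=R0.inv().apply(np.asarray(pos)-s['tool_pos'])/.75
    w=(R0.inv()*R).as_rotvec()/(np.pi/4)
    print(dict(zip(('x','y','z','rx','ry','rz'),np.r_[t,w].round(4).tolist())))
E
python3 - <<'E'
from h import *
row([.4791,.3638,.20],DOWN(2.861-.70))
row([.4791,.3638,.20],DOWN(1.548))
E
```

```text
{'x': -0.4794, 'y': -0.0568, 'z': 0.0354, 'rx': -0.0004, 'ry': 0.0001, 'rz': 0.891}
{'x': -0.4794, 'y': -0.0568, 'z': 0.0354, 'rx': -0.0003, 'ry': 0.0002, 'rz': 1.6715}
```

>>> step_arm(
  steps=[
    {"x": -0.4794,"y": -0.0568,"z": 0.0354,"rz": 0.891,"claw": 0.0},
    {"x": -0.4794,"y": -0.0568,"z": 0.0354,"rz": 0.891,"claw": 0.0},
    {"x": -0.4794,"y": -0.0568,"z": 0.0354,"rz": 0.891,"claw": 0.0},
    {"x": -0.4794,"y": -0.0568,"z": 0.0354,"rz": 0.891,"claw": 0.0},
    {"x": -0.4794,"y": -0.0568,"z": 0.0354,"rz": 0.891,"claw": 0.0},
    {"x": -0.4794,"y": -0.0568,"z": 0.0354,"rz": 0.891,"claw": 0.0},
    {"x": -0.4794,"y": -0.0568,"z": 0.0354,"rz": 0.891,"claw": 0.0},
    {"x": -0.4794,"y": -0.0568,"z": 0.0354,"rz": 0.891,"claw": 0.0},
    {"x": -0.4794,"y": -0.0568,"z": 0.0354,"rz": 0.891,"claw": 0.0},
    {"x": -0.4794,"y": -0.0568,"z": 0.0354,"rz": 0.891,"claw": 0.0},
    {"x": -0.4794,"y": -0.0568,"z": 0.0354,"rz": 0.891,"claw": 0.0},
  ],
)

```text
$.steps[0]: bad value
```

```bash
python3 - <<'E'
from h import *
print(robot.observe()['opening'])
row([.4791,.3638,.14],DOWN(1.548))
row([.4791,.3638,.080],DOWN(1.548))
E
```

```text
0.09174743135289874
{'x': -0.4794, 'y': -0.0568, 'z': 0.1154, 'rx': -0.0003, 'ry': 0.0002, 'rz': 1.6715}
{'x': -0.4794, 'y': -0.0567, 'z': 0.1954, 'rx': -0.0003, 'ry': 0.0002, 'rz': 1.6715}
```

>>> step_arm(
  steps=[
    {"x": -0.48,"y": -0.057,"z": 0.035,"rx": 0,"ry": 0,"rz": 0.89,"claw": 0},
    {"x": -0.48,"y": -0.057,"z": 0.035,"rx": 0,"ry": 0,"rz": 0.89,"claw": 0},
    {"x": -0.48,"y": -0.057,"z": 0.035,"rx": 0,"ry": 0,"rz": 0.89,"claw": 0},
    {"x": -0.48,"y": -0.057,"z": 0.035,"rx": 0,"ry": 0,"rz": 0.89,"claw": 0},
    {"x": -0.48,"y": -0.057,"z": 0.035,"rx": 0,"ry": 0,"rz": 0.89,"claw": 0},
    {"x": -0.48,"y": -0.057,"z": 0.035,"rx": 0,"ry": 0,"rz": 0.89,"claw": 0},
    {"x": -0.48,"y": -0.057,"z": 0.035,"rx": 0,"ry": 0,"rz": 0.89,"claw": 0},
    {"x": -0.48,"y": -0.057,"z": 0.035,"rx": 0,"ry": 0,"rz": 0.89,"claw": 0},
    {"x": -0.48,"y": -0.057,"z": 0.035,"rx": 0,"ry": 0,"rz": 0.89,"claw": 0},
    {"x": -0.48,"y": -0.057,"z": 0.035,"rx": 0,"ry": 0,"rz": 0.89,"claw": 0},
    {"x": -0.48,"y": -0.057,"z": 0.035,"rx": 0,"ry": 0,"rz": 0.89,"claw": 0},
  ],
)

```text
time: 1.27
tool_pos: [0.4806, 0.3625, 0.1997]
tool_rot: [-3.14, -0.0, 2.159]
contact_force: [-0.4, -0.2, -0.5]
opening: 0.0464
grip_force: 0.0
```

```bash
python3 - <<'E'
from h import *
row([.4791,.3638,.14],DOWN(1.548))
row([.4791,.3638,.080],DOWN(1.548))
E
```

```text
{'x': 0.0025, 'y': -0.0006, 'z': 0.0796, 'rx': -0.0016, 'ry': 0.0001, 'rz': 0.7777}
{'x': 0.0025, 'y': -0.0005, 'z': 0.1596, 'rx': -0.0016, 'ry': 0.0001, 'rz': 0.7777}
```

>>> step_arm(
  steps=[
    {"x": 0.0025,"y": 0,"z": 0.08,"rx": 0,"ry": 0,"rz": 0.778,"claw": 0},
    {"x": 0.0025,"y": 0,"z": 0.08,"rx": 0,"ry": 0,"rz": 0.778,"claw": 0},
    {"x": 0.0025,"y": 0,"z": 0.08,"rx": 0,"ry": 0,"rz": 0.778,"claw": 0},
    {"x": 0.0025,"y": 0,"z": 0.08,"rx": 0,"ry": 0,"rz": 0.778,"claw": 0},
    {"x": 0.0025,"y": 0,"z": 0.08,"rx": 0,"ry": 0,"rz": 0.778,"claw": 0},
    {"x": 0.0025,"y": 0,"z": 0.08,"rx": 0,"ry": 0,"rz": 0.778,"claw": 0},
    {"x": 0.0025,"y": 0,"z": 0.12,"rx": 0,"ry": 0,"rz": 0.778,"claw": 0},
    {"x": 0.0025,"y": 0,"z": 0.16,"rx": 0,"ry": 0,"rz": 0.778,"claw": 0},
    {"x": 0.0025,"y": 0,"z": 0.16,"rx": 0,"ry": 0,"rz": 0.778,"claw": 0},
    {"x": 0.0025,"y": 0,"z": 0.16,"rx": 0,"ry": 0,"rz": 0.778,"claw": 0},
  ],
)

```text
time: 2.1
tool_pos: [0.4769, 0.3653, 0.0798]
tool_rot: [-3.139, 0.002, 1.554]
contact_force: [0.2, 1.4, 0.7]
opening: 0.0459
grip_force: 0.0
```

```bash
python3 - <<'E'
from h import *
im,d=read_camera('side');cv2.imwrite('pics/side1.png',cv2.resize(im[90:220,140:300],None,fx=4,fy=4,interpolation=cv2.INTER_CUBIC))
E
```

```text
(no output)
```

View pics/side1.png

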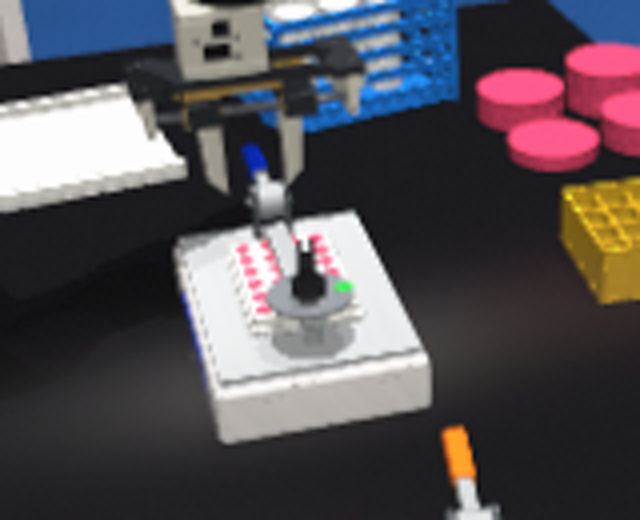

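>>> step_arm(
  steps=[
    {"x": 0,"y": 0,"z": 0,"rx": 0,"ry": 0,"rz": 0,"claw": -1},
    {"x": 0,"y": 0,"z": 0,"rx": 0,"ry": 0,"rz": 0,"claw": -1},
    {"x": 0,"y": 0,"z": 0,"rx": 0,"ry": 0,"rz": 0,"claw": -1},
    {"x": 0,"y": 0,"z": 0,"rx": 0,"ry": 0,"rz": 0,"claw": -1},
    {"x": 0,"y": 0,"z": 0,"rx": 0,"ry": 0,"rz": 0,"claw": -1},
    {"x": 0,"y": 0,"z": 0,"rx": 0,"ry": 0,"rz": 0,"claw": -1},
  ],
  squeeze=20,
)

```text
time: 2.65
tool_pos: [0.4786, 0.3653, 0.0809]
tool_rot: [3.141, -0.0, 1.551]
contact_force: [-0.8, 0.2, 2.2]
opening: 0.0138
grip_force: 20.0
```

```bash
cat >> h.py <<'E'
def lever(th,al,base=None,r=.068):
    L=Ro.from_euler('z',YAW); g=HINGE+L.apply(Ro.from_euler('x',th).apply([0,r,.004]))
    R=L*Ro.from_euler('x',al)*L.inv()*DOWN(np.pi/2+YAW)
    row(g+.019*R.apply([0,0,1]),R,base)
E
python3 - <<'E'
from h import *
s=robot.observe();print(s['tool_pos'],s['opening'],s['grip_force'])
for i in range(0,12): lever(i*.15,i*.075)
E
```

```text
[0.47863918 0.3652564  0.08092084] 0.013825137496008527 19.999759197235107
{'x': -0.0017, 'y': 0.0007, 'z': 0.0012, 'rx': 0.0007, 'ry': -0.0006, 'rz': 0.0038}
{'x': -0.0016, 'y': 0.0007, 'z': -0.0123, 'rx': 0.0005, 'ry': 0.0949, 'rz': 0.0038}
{'x': -0.0035, 'y': 0.0007, 'z': -0.0256, 'rx': 0.0004, 'ry': 0.1904, 'rz': 0.0038}
{'x': -0.0074, 'y': 0.0007, 'z': -0.0383, 'rx': 0.0002, 'ry': 0.2859, 'rz': 0.0038}
{'x': -0.013, 'y': 0.0007, 'z': -0.0502, 'rx': 0.0001, 'ry': 0.3814, 'rz': 0.0038}
{'x': -0.0203, 'y': 0.0007, 'z': -0.0609, 'rx': -0.0001, 'ry': 0.4769, 'rz': 0.0038}
{'x': -0.0291, 'y': 0.0007, 'z': -0.0703, 'rx': -0.0002, 'ry': 0.5724, 'rz': 0.0038}
{'x': -0.0391, 'y': 0.0007, 'z': -0.0782, 'rx': -0.0003, 'ry': 0.6679, 'rz': 0.0038}
{'x': -0.0501, 'y': 0.0006, 'z': -0.0843, 'rx': -0.0005, 'ry': 0.7634, 'rz': 0.0038}
{'x': -0.0618, 'y': 0.0006, 'z': -0.0887, 'rx': -0.0006, 'ry': 0.8589, 'rz': 0.0038}
{'x': -0.0739, 'y': 0.0006, 'z': -0.0911, 'rx': -0.0008, 'ry': 0.9544, 'rz': 0.0038}
{'x': -0.0862, 'y': 0.0005, 'z': -0.0916, 'rx': -0.0009, 'ry': 1.0499, 'rz': 0.0038}
```

>>> step_arm(
  steps=[
    {"x": -0.0016,"y": 0,"z": -0.0123,"rx": 0,"ry": 0.095,"rz": 0,"claw": -1},
    {"x": -0.0035,"y": 0,"z": -0.0256,"rx": 0,"ry": 0.19,"rz": 0,"claw": -1},
    {"x": -0.0074,"y": 0,"z": -0.0383,"rx": 0,"ry": 0.286,"rz": 0,"claw": -1},
    {"x": -0.013,"y": 0,"z": -0.0502,"rx": 0,"ry": 0.381,"rz": 0,"claw": -1},
    {"x": -0.0203,"y": 0,"z": -0.0609,"rx": 0,"ry": 0.477,"rz": 0,"claw": -1},
    {"x": -0.0291,"y": 0,"z": -0.0703,"rx": 0,"ry": 0.572,"rz": 0,"claw": -1},
    {"x": -0.0391,"y": 0,"z": -0.0782,"rx": 0,"ry": 0.668,"rz": 0,"claw": -1},
    {"x": -0.0501,"y": 0,"z": -0.0843,"rx": 0,"ry": 0.763,"rz": 0,"claw": -1},
    {"x": -0.0618,"y": 0,"z": -0.0887,"rx": 0,"ry": 0.859,"rz": 0,"claw": -1},
    {"x": -0.0739,"y": 0,"z": -0.0911,"rx": 0,"ry": 0.954,"rz": 0,"claw": -1},
    {"x": -0.08,"y": 0,"z": -0.0915,"rx": 0,"ry": 1,"rz": 0,"claw": -1},
    {"x": -0.08,"y": 0,"z": -0.0915,"rx": 0,"ry": 1,"rz": 0,"claw": -1},
  ],
)

```text
time: 3.65
tool_pos: [0.4773, 0.3044, 0.1499]
tool_rot: [-3.139, -0.791, 1.547]
contact_force: [-2.7, -0.6, 7.3]
opening: 0.0137
grip_force: 20.0
```

```bash
python3 - <<'E'
from h import *
s=robot.observe();print(s['opening'],s['grip_force'])
g=s['tool_pos']-.019*Ro.from_euler('xyz',s['tool_rot']).apply([0,0,1])-HINGE;print(g,np.arctan2(g[2],g[1])-.06)
lever(1.6,.785)
im,d=read_camera('side');cv2.imwrite('pics/side2.png',cv2.resize(im[90:220,140:300],None,fx=4,fy=4,interpolation=cv2.INTER_CUBIC))
E
```

```text
0.013729108380653828 19.999627768993378
[-0.00053532 -0.00511583  0.06828081] 1.5855800371775994
{'x': -0.0013, 'y': 0.0006, 'z': -0.0004, 'rx': -0.0024, 'ry': -0.0071, 'rz': -0.0008}
```

View pics/side2.png

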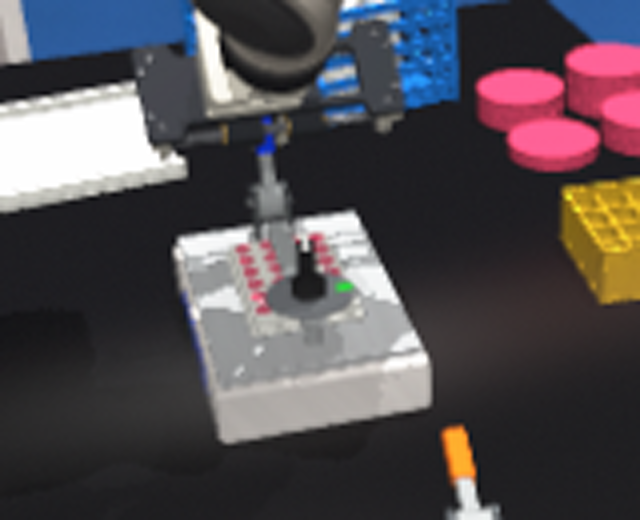

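>>> step_arm(
  steps=[
    {"x": 0,"y": 0,"z": 0,"rx": 0,"ry": 0,"rz": 0,"claw": 0},
    {"x": 0,"y": 0,"z": 0,"rx": 0,"ry": 0,"rz": 0,"claw": 0},
    {"x": 0,"y": 0,"z": 0,"rx": 0,"ry": 0,"rz": 0,"claw": 0},
    {"x": 0,"y": 0,"z": -0.05,"rx": 0,"ry": 0,"rz": 0,"claw": 0},
    {"x": 0,"y": 0,"z": -0.1,"rx": 0,"ry": 0,"rz": 0,"claw": 0},
    {"x": 0,"y": 0,"z": -0.13,"rx": 0,"ry": 0,"rz": 0,"claw": 0},
    {"x": 0,"y": 0,"z": -0.13,"rx": 0,"ry": 0,"rz": 0,"claw": 0},
  ],
)

```text
time: 4.28
tool_pos: [0.478, 0.2342, 0.2209]
tool_rot: [3.132, -0.784, 1.555]
contact_force: [-0.3, 0.4, -0.5]
opening: 0.046
grip_force: 0.0
```

```bash
python3 - <<'E'
from h import *
row([.4738,.132,.19],DOWN(1.30))
row([.4738,.132,.106],DOWN(1.30))
E
```

```text
{'x': -0.1256, 'y': -0.0028, 'z': -0.0671, 'rx': -0.1162, 'ry': -0.9945, 'rz': 0.303}
{'x': -0.2047, 'y': -0.0036, 'z': 0.0122, 'rx': -0.1162, 'ry': -0.9945, 'rz': 0.303}
```

>>> step_arm(
  steps=[
    {"x": -0.126,"y": -0.003,"z": -0.067,"rx": -0.116,"ry": -0.995,"rz": 0.303,"claw": 0},
    {"x": -0.126,"y": -0.003,"z": -0.067,"rx": -0.116,"ry": -0.995,"rz": 0.303,"claw": 0},
    {"x": -0.126,"y": -0.003,"z": -0.067,"rx": -0.116,"ry": -0.995,"rz": 0.303,"claw": 0},
    {"x": -0.126,"y": -0.003,"z": -0.067,"rx": -0.116,"ry": -0.995,"rz": 0.303,"claw": 0},
    {"x": -0.126,"y": -0.003,"z": -0.067,"rx": -0.116,"ry": -0.995,"rz": 0.303,"claw": 0},
    {"x": -0.126,"y": -0.003,"z": -0.067,"rx": -0.116,"ry": -0.995,"rz": 0.303,"claw": 0},
    {"x": -0.126,"y": -0.003,"z": -0.067,"rx": -0.116,"ry": -0.995,"rz": 0.303,"claw": 0},
    {"x": -0.126,"y": -0.003,"z": -0.067,"rx": -0.116,"ry": -0.995,"rz": 0.303,"claw": 0},
    {"x": -0.126,"y": -0.003,"z": -0.067,"rx": -0.116,"ry": -0.995,"rz": 0.303,"claw": 0},
    {"x": -0.126,"y": -0.003,"z": -0.067,"rx": -0.116,"ry": -0.995,"rz": 0.303,"claw": 0},
  ],
)

```text
time: 5.12
tool_pos: [0.471, 0.1343, 0.1859]
tool_rot: [-3.133, -0.0, 1.304]
contact_force: [-0.4, 0.4, -0.2]
opening: 0.0461
grip_force: 0.0
```

```bash
python3 - <<'E'
from h import *
row([.4738,.132,.106],DOWN(1.30))
E
```

```text
{'x': -0.0021, 'y': 0.0053, 'z': 0.1065, 'rx': -0.0109, 'ry': -0.0006, 'rz': 0.0052}
```

>>> step_arm(
  steps=[
    {"x": 0,"y": 0,"z": 0.03,"rx": 0,"ry": 0,"rz": 0,"claw": 0},
    {"x": 0,"y": 0,"z": 0.03,"rx": 0,"ry": 0,"rz": 0,"claw": 0},
    {"x": 0,"y": 0,"z": 0.03,"rx": 0,"ry": 0,"rz": 0,"claw": 0},
  ],
)

```text
time: 5.37
tool_pos: [0.4706, 0.1331, 0.1634]
tool_rot: [-3.132, 0.001, 1.301]
contact_force: [-0.1, 0.5, 0.7]
opening: 0.0457
grip_force: 0.0
```

```bash
python3 - <<'E'
from h import *
row([.4738,.132,.106],DOWN(1.30))
E
```

```text
{'x': -0.0002, 'y': 0.0053, 'z': 0.0765, 'rx': -0.0125, 'ry': 0.0015, 'rz': 0.0015}
```

>>> step_arm(
  steps=[
    {"x": 0,"y": 0.005,"z": 0.04,"rx": -0.012,"ry": 0,"rz": 0,"claw": 0},
    {"x": 0,"y": 0.005,"z": 0.0765,"rx": -0.012,"ry": 0,"rz": 0,"claw": 0},
    {"x": 0,"y": 0.005,"z": 0.0765,"rx": -0.012,"ry": 0,"rz": 0,"claw": 0},
    {"x": 0,"y": 0.005,"z": 0.0765,"rx": -0.012,"ry": 0,"rz": 0,"claw": -1},
    {"x": 0,"y": 0.005,"z": 0.0765,"rx": -0.012,"ry": 0,"rz": 0,"claw": -1},
    {"x": 0,"y": 0.005,"z": 0.0765,"rx": -0.012,"ry": 0,"rz": 0,"claw": -1},
    {"x": 0,"y": 0.005,"z": 0.0765,"rx": -0.012,"ry": 0,"rz": 0,"claw": -1},
    {"x": 0,"y": 0.005,"z": 0.0765,"rx": -0.012,"ry": 0,"rz": 0,"claw": -1},
    {"x": 0,"y": 0.005,"z": 0.0765,"rx": -0.012,"ry": 0,"rz": 0,"claw": -1},
  ],
  squeeze=25,
)

```text
time: 6.12
tool_pos: [0.4738, 0.1339, 0.1091]
tool_rot: [3.14, -0.0, 1.302]
contact_force: [-8.2, 2.2, 11.8]
opening: 0.0128
grip_force: 30.7
```

```bash
python3 - <<'E'
from h import *
s=robot.observe();print(s['torque'],s['grip_force'])
row([.4738,.132,.106],DOWN(1.30-.785))
im,d=read_camera('side');cv2.imwrite('pics/side3.png',cv2.resize(im[70:200,140:300],None,fx=4,fy=4,interpolation=cv2.INTER_CUBIC))
E
```

```text
[0.26961334 1.59202718 0.1004712 ] 30.74283000372816
{'x': -0.0025, 'y': 0.0006, 'z': 0.0042, 'rx': 0.0021, 'ry': -0.0015, 'rz': 1.0027}
```

View pics/side3.png

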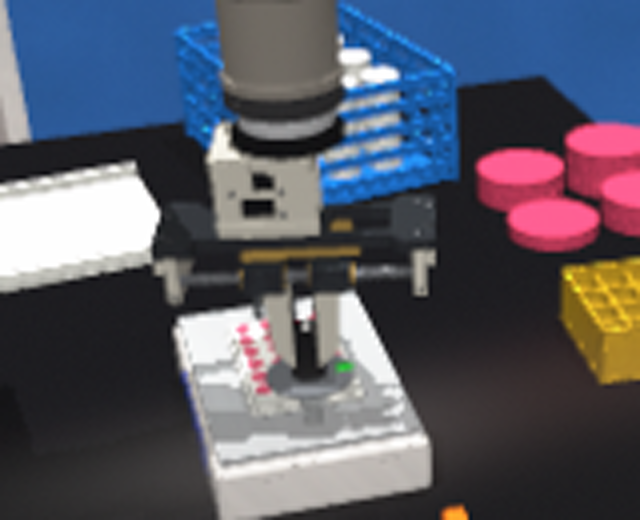

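>>> step_arm(
  steps=[
    {"x": 0,"y": 0,"z": -0.005,"rx": 0,"ry": 0,"rz": 0,"claw": -1},
    {"x": 0,"y": 0,"z": -0.005,"rx": 0,"ry": 0,"rz": 0.1,"claw": -1},
    {"x": 0,"y": 0,"z": -0.005,"rx": 0,"ry": 0,"rz": 0.2,"claw": -1},
    {"x": 0,"y": 0,"z": -0.005,"rx": 0,"ry": 0,"rz": 0.3,"claw": -1},
    {"x": 0,"y": 0,"z": -0.005,"rx": 0,"ry": 0,"rz": 0.4,"claw": -1},
    {"x": 0,"y": 0,"z": -0.005,"rx": 0,"ry": 0,"rz": 0.5,"claw": -1},
    {"x": 0,"y": 0,"z": -0.005,"rx": 0,"ry": 0,"rz": 0.6,"claw": -1},
    {"x": 0,"y": 0,"z": -0.005,"rx": 0,"ry": 0,"rz": 0.7,"claw": -1},
    {"x": 0,"y": 0,"z": -0.005,"rx": 0,"ry": 0,"rz": 0.8,"claw": -1},
    {"x": 0,"y": 0,"z": -0.005,"rx": 0,"ry": 0,"rz": 0.9,"claw": -1},
    {"x": 0,"y": 0,"z": -0.005,"rx": 0,"ry": 0,"rz": 0.9,"claw": -1},
  ],
)

```text
time: 7.08
tool_pos: [0.4744, 0.1331, 0.1103]
tool_rot: [3.139, -0.0, 0.593]
contact_force: [2.1, 0.8, -10.7]
opening: 0.013
grip_force: 25.0
```

```bash
python3 - <<'E'
from h import *
s=robot.observe();print(s['torque'],s['grip_force'])
row([.4738,.132,.110],DOWN(-.023))
E
```

```text
[ 0.02895925 -0.04856929 -0.12232246] 25.00277280807495
{'x': -0.0015, 'y': 0.0007, 'z': 0.0004, 'rx': 0.0027, 'ry': -0.0014, 'rz': 0.7842}
```

>>> step_arm(
  steps=[
    {"x": 0,"y": 0,"z": 0.002,"rx": 0,"ry": 0,"rz": 0.1,"claw": -1},
    {"x": 0,"y": 0,"z": 0.002,"rx": 0,"ry": 0,"rz": 0.2,"claw": -1},
    {"x": 0,"y": 0,"z": 0.002,"rx": 0,"ry": 0,"rz": 0.3,"claw": -1},
    {"x": 0,"y": 0,"z": 0.002,"rx": 0,"ry": 0,"rz": 0.4,"claw": -1},
    {"x": 0,"y": 0,"z": 0.002,"rx": 0,"ry": 0,"rz": 0.5,"claw": -1},
    {"x": 0,"y": 0,"z": 0.002,"rx": 0,"ry": 0,"rz": 0.6,"claw": -1},
    {"x": 0,"y": 0,"z": 0.002,"rx": 0,"ry": 0,"rz": 0.7,"claw": -1},
    {"x": 0,"y": 0,"z": 0.002,"rx": 0,"ry": 0,"rz": 0.785,"claw": -1},
    {"x": 0,"y": 0,"z": 0.002,"rx": 0,"ry": 0,"rz": 0.785,"claw": -1},
    {"x": 0,"y": 0,"z": 0.002,"rx": 0,"ry": 0,"rz": 0.785,"claw": -1},
  ],
)

```text
time: 7.92
tool_pos: [0.4747, 0.1323, 0.1102]
tool_rot: [3.139, -0.003, -0.017]
contact_force: [-2.0, -5.5, 4.9]
opening: 0.0124
grip_force: 25.0
```

>>> step_arm(
  steps=[
    {"x": 0,"y": 0,"z": 0,"rx": 0,"ry": 0,"rz": 0,"claw": -0.1},
    {"x": 0,"y": 0,"z": 0,"rx": 0,"ry": 0,"rz": 0,"claw": -0.1},
    {"x": 0,"y": 0,"z": 0,"rx": 0,"ry": 0,"rz": 0,"claw": -0.1},
    {"x": 0,"y": 0,"z": 0,"rx": 0,"ry": 0,"rz": 0,"claw": -0.1},
    {"x": 0,"y": 0,"z": -0.05,"rx": 0,"ry": 0,"rz": 0,"claw": -0.1},
    {"x": 0,"y": 0,"z": -0.1,"rx": 0,"ry": 0,"rz": 0,"claw": -0.1},
    {"x": 0,"y": 0,"z": -0.15,"rx": 0,"ry": 0,"rz": 0,"claw": 0},
    {"x": 0,"y": 0,"z": -0.18,"rx": 0,"ry": 0,"rz": 0,"claw": 0},
    {"x": 0,"y": 0,"z": -0.18,"rx": 0,"ry": 0,"rz": 0,"claw": 0},
  ],
)

```text
time: 8.67
tool_pos: [0.4769, 0.1338, 0.2496]
tool_rot: [-3.142, -0.013, -0.02]
contact_force: [0.2, -0.9, -1.3]
opening: 0.0456
grip_force: 0.0
```

```bash
python3 - <<'E'
from h import *
# next: via point away from the shaker side, to judge nut
row([.40,.30,.26],DOWN(.7))
E
```

```text
{'x': -0.1067, 'y': -0.2195, 'z': -0.0153, 'rx': 0.0059, 'ry': -0.0158, 'rz': -0.9165}
```

>>> step_arm(
  steps=[
    {"x": -0.107,"y": -0.12,"z": -0.015,"rx": 0,"ry": 0,"rz": -1,"claw": 0},
    {"x": -0.107,"y": -0.12,"z": -0.015,"rx": 0,"ry": 0,"rz": -1,"claw": 0},
    {"x": -0.107,"y": -0.12,"z": -0.015,"rx": 0,"ry": 0,"rz": -1,"claw": 0},
    {"x": -0.107,"y": -0.12,"z": -0.015,"rx": 0,"ry": 0,"rz": -1,"claw": 0},
    {"x": -0.107,"y": -0.12,"z": -0.015,"rx": 0,"ry": 0,"rz": -1,"claw": 0},
    {"x": -0.107,"y": -0.12,"z": -0.015,"rx": 0,"ry": 0,"rz": -1,"claw": 0},
    {"x": -0.107,"y": -0.12,"z": -0.015,"rx": 0,"ry": 0,"rz": -1,"claw": 0},
    {"x": -0.107,"y": -0.12,"z": -0.015,"rx": 0,"ry": 0,"rz": -1,"claw": 0},
  ],
)

```text
time: 9.33
tool_pos: [0.3956, 0.2251, 0.2544]
tool_rot: [3.139, 0.0, 0.767]
contact_force: [0.2, 0.8, 0.1]
opening: 0.0459
grip_force: 0.0
```

```bash
python3 - <<'E'
from h import *
L=Ro.from_euler('z',YAW);R=L*Ro.from_euler('x',.785)*L.inv()*DOWN(np.pi/2+YAW)
row([.477,.22,.235],R)
im,d=read_camera('side');im2,d2=read_camera('top')
a=cv2.resize(im[90:210,170:260],(450,600),interpolation=cv2.INTER_CUBIC)
b=cv2.resize(im2[170:270,160:218],(348,600),interpolation=cv2.INTER_CUBIC)
cv2.imwrite('pics/c4.png',np.hstack([a,b]))
E
```

```text
{'x': 0.0734, 'y': 0.0801, 'z': 0.0261, 'rx': 0.3927, 'ry': 0.9484, 'rz': -0.9406}
```

View pics/c4.png

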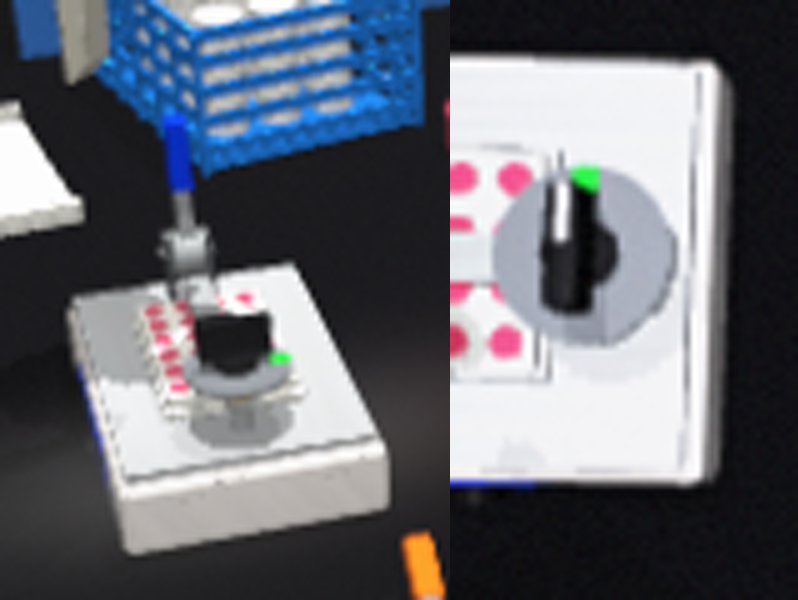

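>>> step_arm(
  steps=[
    {"x": 0.0734,"y": 0.08,"z": 0.026,"rx": 0.393,"ry": 0.948,"rz": -0.94,"claw": 0},
    {"x": 0.0734,"y": 0.08,"z": 0.026,"rx": 0.393,"ry": 0.948,"rz": -0.94,"claw": 0},
    {"x": 0.0734,"y": 0.08,"z": 0.026,"rx": 0.393,"ry": 0.948,"rz": -0.94,"claw": 0},
    {"x": 0.0734,"y": 0.08,"z": 0.026,"rx": 0.393,"ry": 0.948,"rz": -0.94,"claw": 0},
    {"x": 0.0734,"y": 0.08,"z": 0.026,"rx": 0.393,"ry": 0.948,"rz": -0.94,"claw": 0},
    {"x": 0.0734,"y": 0.08,"z": 0.026,"rx": 0.393,"ry": 0.948,"rz": -0.94,"claw": 0},
    {"x": 0.0734,"y": 0.08,"z": 0.026,"rx": 0.393,"ry": 0.948,"rz": -0.94,"claw": 0},
    {"x": 0.0734,"y": 0.08,"z": 0.026,"rx": 0.393,"ry": 0.948,"rz": -0.94,"claw": 0},
    {"x": 0.0734,"y": 0.08,"z": 0.026,"rx": 0.393,"ry": 0.948,"rz": -0.94,"claw": 0},
    {"x": 0.0734,"y": 0.08,"z": 0.026,"rx": 0.393,"ry": 0.948,"rz": -0.94,"claw": 0},
    {"x": 0.0734,"y": 0.08,"z": 0.026,"rx": 0.393,"ry": 0.948,"rz": -0.94,"claw": 0},
  ],
)

```text
time: 10.35
tool_pos: [0.4777, 0.2184, 0.2344]
tool_rot: [-3.137, -0.786, 1.539]
contact_force: [-0.6, 0.0, 0.6]
opening: 0.0455
grip_force: 0.0
```

```bash
python3 - <<'E'
from h import *
lever(1.57,.785)
E
```

```text
{'x': 0.002, 'y': -0.0028, 'z': 0.162, 'rx': 0.0023, 'ry': -0.0009, 'rz': -0.0079}
```

>>> step_arm(
  steps=[
    {"x": 0.002,"y": -0.002,"z": 0.04,"rx": 0,"ry": 0,"rz": 0,"claw": 0},
    {"x": 0.002,"y": -0.002,"z": 0.08,"rx": 0,"ry": 0,"rz": 0,"claw": 0},
    {"x": 0.002,"y": -0.002,"z": 0.12,"rx": 0,"ry": 0,"rz": 0,"claw": 0},
    {"x": 0.002,"y": -0.002,"z": 0.16,"rx": 0,"ry": 0,"rz": 0,"claw": 0},
    {"x": 0.002,"y": -0.002,"z": 0.162,"rx": 0,"ry": 0,"rz": 0,"claw": 0},
    {"x": 0.002,"y": -0.002,"z": 0.162,"rx": 0,"ry": 0,"rz": 0,"claw": -1},
    {"x": 0.002,"y": -0.002,"z": 0.162,"rx": 0,"ry": 0,"rz": 0,"claw": -1},
    {"x": 0.002,"y": -0.002,"z": 0.162,"rx": 0,"ry": 0,"rz": 0,"claw": -1},
    {"x": 0.002,"y": -0.002,"z": 0.162,"rx": 0,"ry": 0,"rz": 0,"claw": -1},
    {"x": 0.002,"y": -0.002,"z": 0.162,"rx": 0,"ry": 0,"rz": 0,"claw": -1},
    {"x": 0.002,"y": -0.002,"z": 0.162,"rx": 0,"ry": 0,"rz": 0,"claw": -1},
  ],
  squeeze=20,
)

```text
time: 11.27
tool_pos: [0.4774, 0.3064, 0.1517]
tool_rot: [-3.141, -0.786, 1.546]
contact_force: [-3.2, -2.4, 4.4]
opening: 0.0137
grip_force: 20.0
```

```bash
python3 - <<'E'
from h import *
for i in range(9,-1,-1): lever(i*.157,i*.0785)
lever(-.05,0)
E
```

```text
{'x': 0.005, 'y': 0.0005, 'z': 0.0113, 'rx': 0.0014, 'ry': -0.101, 'rz': -0.002}
{'x': 0.0112, 'y': 0.0005, 'z': 0.0228, 'rx': 0.0014, 'ry': -0.201, 'rz': -0.0021}
{'x': 0.0154, 'y': 0.0005, 'z': 0.0352, 'rx': 0.0013, 'ry': -0.3009, 'rz': -0.0021}
{'x': 0.0176, 'y': 0.0004, 'z': 0.0483, 'rx': 0.0012, 'ry': -0.4009, 'rz': -0.0022}
{'x': 0.0177, 'y': 0.0004, 'z': 0.0618, 'rx': 0.0011, 'ry': -0.5008, 'rz': -0.0022}
{'x': 0.0156, 'y': 0.0004, 'z': 0.0752, 'rx': 0.001, 'ry': -0.6008, 'rz': -0.0023}
{'x': 0.0114, 'y': 0.0004, 'z': 0.0882, 'rx': 0.0009, 'ry': -0.7007, 'rz': -0.0023}
{'x': 0.005, 'y': 0.0004, 'z': 0.1006, 'rx': 0.0009, 'ry': -0.8007, 'rz': -0.0024}
{'x': -0.0032, 'y': 0.0004, 'z': 0.1119, 'rx': 0.0008, 'ry': -0.9006, 'rz': -0.0024}
{'x': -0.0133, 'y': 0.0004, 'z': 0.1219, 'rx': 0.0007, 'ry': -1.0006, 'rz': -0.0025}
{'x': -0.0164, 'y': 0.0004, 'z': 0.1252, 'rx': 0.0007, 'ry': -1.0006, 'rz': -0.0025}
```

>>> step_arm(
  steps=[
    {"x": 0.005,"y": 0,"z": 0.0113,"rx": 0,"ry": -0.1,"rz": 0,"claw": -1},
    {"x": 0.0112,"y": 0,"z": 0.0228,"rx": 0,"ry": -0.2,"rz": 0,"claw": -1},
    {"x": 0.0154,"y": 0,"z": 0.0352,"rx": 0,"ry": -0.3,"rz": 0,"claw": -1},
    {"x": 0.0176,"y": 0,"z": 0.0483,"rx": 0,"ry": -0.4,"rz": 0,"claw": -1},
    {"x": 0.0177,"y": 0,"z": 0.0618,"rx": 0,"ry": -0.5,"rz": 0,"claw": -1},
    {"x": 0.0156,"y": 0,"z": 0.0752,"rx": 0,"ry": -0.6,"rz": 0,"claw": -1},
    {"x": 0.0114,"y": 0,"z": 0.0882,"rx": 0,"ry": -0.7,"rz": 0,"claw": -1},
    {"x": 0.005,"y": 0,"z": 0.1006,"rx": 0,"ry": -0.8,"rz": 0,"claw": -1},
    {"x": -0.0032,"y": 0,"z": 0.1119,"rx": 0,"ry": -0.9,"rz": 0,"claw": -1},
    {"x": -0.0133,"y": 0,"z": 0.1219,"rx": 0,"ry": -1,"rz": 0,"claw": -1},
    {"x": -0.0145,"y": 0,"z": 0.1235,"rx": 0,"ry": -1,"rz": 0,"claw": -1},
    {"x": -0.0145,"y": 0,"z": 0.1235,"rx": 0,"ry": -1,"rz": 0,"claw": -1},
  ],
)

```text
time: 12.27
tool_pos: [0.4788, 0.3649, 0.0783]
tool_rot: [-3.141, 0.001, 1.546]
contact_force: [-3.6, 1.5, 4.0]
opening: 0.0141
grip_force: 20.0
```

>>> step_arm(
  steps=[
    {"x": 0,"y": 0,"z": 0,"rx": 0,"ry": 0,"rz": 0,"claw": 0},
    {"x": 0,"y": 0,"z": 0,"rx": 0,"ry": 0,"rz": 0,"claw": 0},
    {"x": 0,"y": 0,"z": 0,"rx": 0,"ry": 0,"rz": 0,"claw": 0},
    {"x": 0,"y": 0,"z": 0,"rx": 0,"ry": 0,"rz": 0,"claw": 0},
    {"x": 0,"y": 0,"z": -0.05,"rx": 0,"ry": 0,"rz": 0,"claw": 0},
    {"x": 0,"y": 0,"z": -0.1,"rx": 0,"ry": 0,"rz": 0,"claw": 0},
    {"x": 0.1,"y": -0.1,"z": -0.2,"rx": 0,"ry": 0,"rz": 0,"claw": 0},
    {"x": 0.15,"y": -0.2,"z": -0.2,"rx": 0,"ry": 0,"rz": 0,"claw": 0},
    {"x": 0.15,"y": -0.25,"z": -0.2,"rx": 0,"ry": 0,"rz": 0,"claw": 0},
    {"x": 0.15,"y": -0.25,"z": -0.2,"rx": 0,"ry": 0,"rz": 0,"claw": 0},
    {"x": 0.15,"y": -0.25,"z": -0.2,"rx": 0,"ry": 0,"rz": 0,"claw": 0},
  ],
)

```text
time: 13.18
tool_pos: [0.3162, 0.47, 0.2216]
tool_rot: [3.141, 0.0, 1.544]
contact_force: [0.0, 1.1, -0.2]
opening: 0.0461
grip_force: 0.0
```

```bash
python3 - <<'E'
from h import *
im2,d=read_camera('top')
cv2.imwrite('pics/c5.png',cv2.resize(im2[150:290,30:230],None,fx=4,fy=4,interpolation=cv2.INTER_CUBIC))
r,c=np.nonzero(d>0);W=world('top',d,r,c)
hsv=cv2.cvtColor(im2,cv2.COLOR_BGR2HSV)
m=(hsv[...,0]>95)&(hsv[...,0]<125)&(hsv[...,1]>120)&(hsv[...,2]>60)
k=m[r,c]&(W[:,2]>.09)&(W[:,1]>.3)&(W[:,0]<.6);w=W[k];print(cv2.minAreaRect(w[:,:2].astype(np.float32)),np.median(w,0),np.polyfit(w[:,1],w[:,2],1))
k=(W[:,2]>.107)&(W[:,2]<.14)&(abs(W[:,1]-.132)<.05)&(abs(W[:,0]-.474)<.05);print(cv2.minAreaRect(W[k][:,:2].astype(np.float32)))
print(np.linalg.norm(robot.observe()['contact_force']))
E
```

```text
((0.47906556725502014, 0.3638620674610138), (0.046970926225185394, 0.013702735304832458), 86.87499237060547) [0.47852751 0.36300818 0.10526814] [0.01827247 0.09802442]
((0.47359004616737366, 0.13188691437244415), (0.043042946606874466, 0.023743482306599617), 17.865009307861328)
5.285376014923114
```

View pics/c5.png

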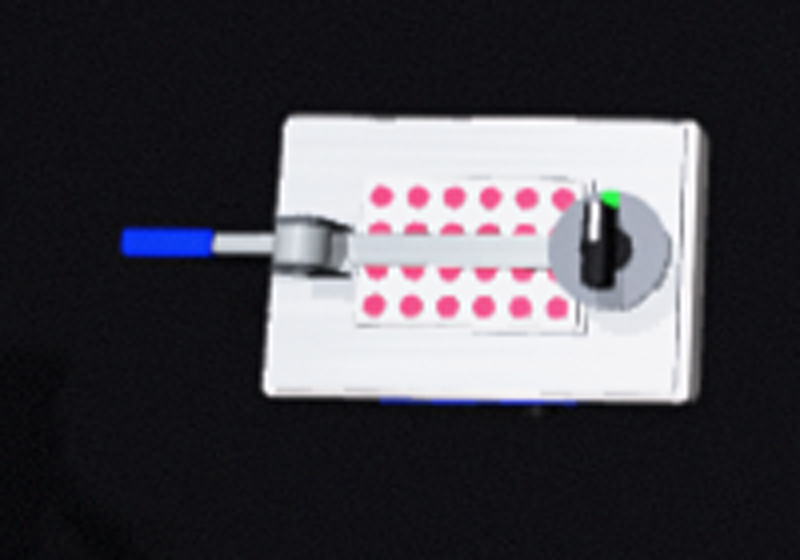

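>>> step_arm(
  steps=[
    {"x": 0,"y": 0,"z": 0,"rx": 0,"ry": 0,"rz": 0,"claw": 0},
    {"x": 0,"y": 0,"z": 0,"rx": 0,"ry": 0,"rz": 0,"claw": 0},
    {"x": 0,"y": 0,"z": 0,"rx": 0,"ry": 0,"rz": 0,"claw": 0},
  ],
)

```text
time: 13.48
tool_pos: [0.3185, 0.469, 0.2205]
tool_rot: [3.141, 0.001, 1.544]
contact_force: [1.0, -0.0, -0.5]
opening: 0.0462
grip_force: 0.0
```

```bash
python3 - <<'E'
from h import *
im,d=read_camera('top');r,c=np.nonzero(d>0);W=world('top',d,r,c)
k=(W[:,2]>.127)&(W[:,2]<.14)&(abs(W[:,1]-.132)<.05)&(abs(W[:,0]-.474)<.05)
w=W[k][:,:2];v=np.linalg.svd(w-w.mean(0))[2][0];a=np.arctan(v[1]/v[0]);print(w.mean(0),a,'nut',1.5-(a-YAW))
E
```

```text
[0.47336861 0.13165578] -0.03755925267397532 nut 1.5145592526739753
```

```bash
python3 -c "
from cell import robot
print(robot.hand_in())"
```

```text
the job is handed in; nothing more can be done
None
```

I flipped the blue lever up, turned the wing nut to the green mark (about 1.51 rad by the camera), and put the lever back down flat. The arm then moved clear and I handed in the job at about 13.5 s; the result was not reported back.

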